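# Latch a fresh battery cassette into the logger and start it

## Robot

A 6-joint arm with a two-finger parallel gripper is mounted at the origin on a cart in front of the work surface, level with it; the furniture and walls round the work are solid. World frame = base frame: x ahead of the robot, y to its left, z up, the work surface at z = 0. Lengths are in m, angles in rad, forces in N, time in s.
With the tool pointing down it reaches from about 0.35 to 0.85 m from the base axis. Payload 8.1 kg.
Tool frame: the origin (TCP) lies midway between the tips of the shut fingers; the grasp point (between the pads) lies 19 mm behind it (robot.grip_point_offset is the distance from the TCP to the grasp point, in m); z points along the fingers, y is the line along which they close (so a half turn about z gives the same grasp; the last joint's range is limited). The gripper opens to 93 mm and grips with 3 to 60 N. Pads are 15 mm wide; open, the fingers measure 128 mm over their backs; the gripper's body (75 mm by 188 mm) begins 65 mm behind the grasp point.
Start: joints at [-1.37, 0.13, 1.488, -0, 1.523, -0.085], TCP at [0.169, -0.576, 0.219] pointing down, gripper open.
Joint ranges: [-2.96, 2.96], [-0.89, 2.26], [0.02, 2.5], [-1.34, 4.48], [0, 2.73], [-2.66, 2.66]. Speed limits (rad/s): [2.39, 2.39, 2.79, 3.14, 3.14, 3.14].

## Interface

Orientations are given as a rotation vector (axis times angle).
In Python, from plant import robot, read_camera, job gives the robot as it stands.
- The arm moves only by the shell command python3 -m inch 'ROWS' [FORCE]. ROWS is JSON, one flat list of numbers, 5 for each row, row after row: the shift along the world's x, y, z in mm, then the turn about the world's z in degrees, then the opening in per cent of the stroke, from 0 (shut) to 100 (fully open). In form: [dx, dy, dz, yaw, hand, dx, dy, dz, yaw, hand, ...]. A call has 1 to 10 rows; each row is the pose to reach, as a shift and turn from the pose commanded when the call began; what a row does not reach only later rows make up. A row lasts 1/12 s, in which the tool goes at most 41.7 mm and 7.16 degrees, less where a joint would pass 70% of its speed; a pose out of reach is approached as far as the arm can. A call with a gripper value outside its range is refused whole. The fingers move at their own pace and stop on an object; FORCE is the grip in N (left out, the last holds). Time passes only in rows, so rows that repeat a pose let the fingers close. It gives the time, the measured TCP pose, the force, the opening and the grip force at its end, in the units of the state.
- robot.read_state(): the state, without advancing time (a new reading comes with each control period).
- read_camera(name): name is "scene" or "top" or "wrist"; returns a dict with "image" (480x640x3 uint8, blue, green, red), "K" (3x3 intrinsics, pixels), "extrinsics" (4x4, takes a point from world to camera coordinates); the wrist camera has in their place "mount" (4x4, takes a point from camera to tool coordinates, whose origin is the TCP and whose axes are the flange's). Camera axes: x right, y down, z forward; pixel columns grow to the right and rows downward; lengths in m; the calibration is good to about 2 mm. A picture is of the moment at which its call begins: read the wrist's pose just before it. There is no depth.
- job.close_job(): hands the job in; it is judged then, once.
The state is a dict: "t": time; "q": joint angles; "dq": joint speeds; "joint_torque": joint torques, N m; "tool_pos": TCP position; "orientation": TCP orientation; "force": force on the tool from outside, world axes, zero at the start; "wrist_torque": the same for the moment, N m; "opening": finger opening in m; "gripper_force": force on a finger pad.
Only numpy, scipy, OpenCV 4.12 (cv2) and the standard library are available. Lean on these libraries where they do the work, as an engineer would, in place of code of your own. Each camera call takes 0.05 s, during which the arm holds its last target. There are 200 camera calls.

## Task

Lift the orange battery cassette out of the charger, stand it upright on the open bench and let go (to take it by its other two sides), then set it upright into the blue pocket of the logger base with its steel lug towards the latch. With the lever still raised, swing the wire hoop over so that its bar drops behind the lug, then press the red lever down flat past centre so that the latch holds. Then press the keys fully in, one at a time, in the order blue, yellow, green, without moving the mug, the bottles or the solder reel.

Things in the scene. Friction and masses are not known exactly. Their poses are not given: they have to be found in the camera images.
- dock: Grey data-logger base, fixed, plate 170 x 170 x 20 mm. Origin: on the bench under its centre, z up ('dock' frame, mm). On it: blue pocket, draw latch on the pocket's -x side (line y = -30), three keys at y = 56. Latch block under the lever: x -78 to -4, y -42 to -18, top z 64. A latched cassette has its origin at about (42.5, -30, 24), axes along the dock's.
- pocket (a point): Centre of the pocket floor, dock (45.5, -30, 24); axes as dock. Inside 52 (x) x 64 mm (y): 3 mm play a side. Walls 6 mm thick along the cassette's broad sides (x = -26 and +26) reach 49 and 47 mm above the floor, so no finger fits there; the rear one flares out. Ends (y = +-32): only corner posts 7 mm long in x, 6 thick, 40 high; 38 mm open between them for a finger.
- charger: Black charger stand, fixed, base 104 x 116 mm, 16 thick; origin on the bench under its centre, z up. The cassette stands on it at z 16 mm, same axes, between end walls (y +-32 to +-40 mm, 44 mm long in x, up to z 62) that cover its ends and two low lips (x +-25.5 to +-29.5, up to z 21). Its broad sides (+-x) are free. Lift it straight up by 55 mm or more.
- cassette: Battery cassette, orange with black foot, box 46 (x) x 58 (y) x 50 mm (z), about 0.55 kg, starts in the charger. Origin: centre of its underside, z up. On top, nearer -x, a steel keeper lug: stem x -15 to -7, y -10 to 10, z 50 to 61; its lip z 61 to 65 overhangs to x = -5. In the pocket the lug is on the latch side: cassette x along dock x, not reversed.
- keeper (a point): Point on the keeper lug's +x face where the hoop's bar pulls: cassette (-7, 0, 56) mm. Axes as the cassette's.
- lever (a joint): Lever angle (rad) about a level axis along dock y. 0 = closed: flat, handle to dock -x, past centre, on its stop. Grows as the handle is raised; pi/2 = straight up; 2.15 (stop) leans 33 degrees towards the pocket. Starts at 2.0 to 2.15 and rests open (0.06 N m friction). With the hoop hooked, springs resist from 0.7 to 0.2 rad (2 to 4 N at the tip in all), then pull it home.
- lever_tip (a point): Middle of the handle's upper face (looks up when closed, towards the pocket when raised), 40 mm from the lever's axis: push here. The handle is a red plate 22 mm wide, 6 thick, reaching 47 mm from the axis. Axes: x from tip to axis, z out of the upper face.
- lever_hinge (a point): Point on the lever's axis, at dock (-27.5, -30, 76) mm; its axes turn with the lever. The handle lies along its -x; lever_tip is at (-40, 0, 3) in its axes.
- hoop_pivot (a point): Point on the hinge axis (along dock y) of the wire hoop; it rides on the lever, at (-17.3, 0, -4.8) mm in lever_hinge's axes. Its x axis points along the hoop to its bar.
- hoop_hinge (a joint): Hoop angle (rad) relative to the lever. The hoop's elevation above dock +x is 0.105 - lever + hoop_hinge: 0 = level towards the pocket, pi/2 = straight up. It swings freely: at the start it leans back from the pocket on its stop (3.8); once past straight up it falls towards the pocket by itself.
- hoop_bar (a point): Middle of the hoop's steel cross bar (6 mm thick, 36 long), 79.6 mm from hoop_pivot. Two 5 mm rods 36 mm apart end in this bar; they pass either side of the lug and the bar drops behind it (its +x side). The rods are sprung and draw out by up to 10 mm (1.6 N per mm).
- hoop_tab (a point): Pinch point on the hoop's red finger tab, a plate 14 mm wide (dock y), 5 thick, 26 long, going on outward from the bar, bent up 0.6 rad out of the hoop's plane. The point lies 18 mm from the bar, at (94.5, 0, 10.2) mm in hoop_pivot's axes. Pinch it across its width (along dock y) or push it.
- key_blue_top (a point): Centre of the top of the blue key: a round push key 20 mm across in a grey collar 36 mm across, on the logger base; top at dock z 38 mm when up. The three keys stand 40 mm apart in a row along dock x at y = 56 mm, in an order that changes.
- key_blue (a joint): How far the blue key is pressed (m): 0 up, 0.005 fully in (spring, 1.2 N at the start to 4 N fully in; comes up again when let go).
- key_yellow_top (a point): Centre of the top of the yellow key: a round push key 20 mm across in a grey collar 36 mm across, on the logger base; top at dock z 38 mm when up. The three keys stand 40 mm apart in a row along dock x at y = 56 mm, in an order that changes.
- key_yellow (a joint): How far the yellow key is pressed (m): 0 up, 0.005 fully in (spring, 1.2 N at the start to 4 N fully in; comes up again when let go).
- key_green_top (a point): Centre of the top of the green key: a round push key 20 mm across in a grey collar 36 mm across, on the logger base; top at dock z 38 mm when up. The three keys stand 40 mm apart in a row along dock x at y = 56 mm, in an order that changes.
- key_green (a joint): How far the green key is pressed (m): 0 up, 0.005 fully in (spring, 1.2 N at the start to 4 N fully in; comes up again when let go).
- solder_reel: Bystander, loose: a blue-and-silver solder reel, 57 x 71 mm, 38 mm high; origin under its centre.
- flux_bottle: Bystander, loose: a small cream bottle with a red needle tip, 34 mm across, 108 mm high; origin under its centre.
- pump_bottle: Bystander, loose: a white bottle with a pump plate, 62 mm across, 112 mm high; origin under its centre.
- mug: Bystander, loose: a white mug, 81 mm across, 116 mm with its handle, 94 mm high; origin under the centre of its bounding box.
There are look-alikes about, which are no part of the job. Of the things shaped like the cassette, the orange one is meant.

How it is judged:
On the way, in this order (a step that is already met when the one before it is completed fails the run):
1. the cassette stands on the bench top, upright and let go, clear of charger and logger base (height (world z) of cassette below 0.006 m and angle between cassette's own z axis and vertical below 0.1 rad and linear speed of cassette below 0.02 m/s and contact force between cassette and the fingers below 0.3 N), for 0.2 s.
2. the cassette sits home in the base's pocket, upright, keeper end towards the latch, let go, with the lever still raised (x of cassette in the frame of dock between 0.038 and 0.053 m and y of cassette in the frame of dock between -0.036 and -0.024 m and z of cassette in the frame of dock between 0.019 and 0.03 m and angle between cassette's own z axis and vertical below 0.12 rad and angle between the x axis of cassette and the x axis of dock, either way round below 0.2 rad and x of keeper in the frame of dock below 0.048 m and contact force between cassette and the fingers below 0.3 N and value of joint lever above 1.2 rad), for 0.2 s.
3. the hoop's cross bar lies behind the keeper lug, below its lip, while the lever is still raised (x of cassette in the frame of dock between 0.038 and 0.053 m and y of cassette in the frame of dock between -0.036 and -0.024 m and z of cassette in the frame of dock between 0.019 and 0.03 m and angle between cassette's own z axis and vertical below 0.12 rad and angle between the x axis of cassette and the x axis of dock, either way round below 0.2 rad and x of keeper in the frame of dock below 0.048 m and x of hoop_bar in the frame of cassette between -0.009 and 0.025 m and z of hoop_bar in the frame of cassette between 0.045 and 0.0615 m and y of hoop_bar in the frame of cassette between -0.012 and 0.012 m and value of joint lever above 1.2 rad), for 0.2 s.
4. the lever is down flat past centre, with the hoop holding the keeper (x of cassette in the frame of dock between 0.038 and 0.053 m and y of cassette in the frame of dock between -0.036 and -0.024 m and z of cassette in the frame of dock between 0.019 and 0.03 m and angle between cassette's own z axis and vertical below 0.12 rad and angle between the x axis of cassette and the x axis of dock, either way round below 0.2 rad and x of keeper in the frame of dock below 0.048 m and x of hoop_bar in the frame of cassette between -0.009 and 0.002 m and z of hoop_bar in the frame of cassette between 0.045 and 0.0615 m and y of hoop_bar in the frame of cassette between -0.012 and 0.012 m and value of joint lever below 0.07 rad), for 0.2 s.
5. with the latch locked, the blue key is pressed fully in while the other two are up (all of step 4 and value of joint key_blue above 0.0038 m and value of joint each of key_yellow, key_green below 0.0015 m), for 0.04 s.
6. with the latch locked, the yellow key is pressed fully in while the other two are up (all of step 4 and value of joint key_yellow above 0.0038 m and value of joint each of key_blue, key_green below 0.0015 m), for 0.04 s.
7. with the latch locked, the green key is pressed fully in while the other two are up (all of step 4 and value of joint key_green above 0.0038 m and value of joint each of key_blue, key_yellow below 0.0015 m), for 0.04 s.
At the end, for the whole second after the job is handed in: Cassette on the pocket floor of the base, within about 7 mm of its latched place, tilt under 7 degrees, lug on the latch side; hoop bar behind the lug below its lip; lever under 0.07 rad; all keys up; all at rest (all of step 4 and value of joint each of key_blue, key_yellow, key_green below 0.0015 m and linear speed of cassette below 0.01 m/s and velocity of joint lever between -0.1 and 0.1 rad/s); the robot touches nothing.
It fails at once if the solder reel is moved by more than 20 mm or knocked over (distance of solder_reel from where it was at the start of the episode above 0.02 m or angle between solder_reel's own z axis and vertical above 0.3 rad).
It fails at once if a bottle is moved by more than 20 mm or knocked over (distance of any of flux_bottle, pump_bottle from where it was at the start of the episode above 0.02 m or angle between any of flux_bottle, pump_bottle's own z axis and vertical above 0.3 rad).
It fails at once if the mug is moved by more than 20 mm or knocked over (distance of mug from where it was at the start of the episode above 0.02 m or angle between mug's own z axis and vertical above 0.3 rad).
It fails at once if two keys are pressed in together (value of joint each of key_blue, key_yellow above 0.0025 m or value of joint each of key_blue, key_green above 0.0025 m or value of joint each of key_yellow, key_green above 0.0025 m).
It fails at once if the cassette is tipped over (more than 45 degrees) (angle between cassette's own z axis and vertical above 0.785 rad).
It also fails if it takes over 72 s, if anything falls off the work surface, if the arm or the gripper's body presses on something with over 40 N, if the wrist force passes 120 N, or if a joint passes its speed limit or range.

## Working session

There is one attempt and no reset: what is moved stays moved. The work goes in short steps, Python scripts to look and compute and a shell command to move; the robot and the scene stay as the last step left them, time stands still between calls to the robot, and variables do not carry over. Pictures are saved under pics/ and viewed, at most 10 in all, crops included, and the job is handed in when it is done.

```bash
ls; mkdir -p pics
python3 - <<'E'
from plant import robot, read_camera
import cv2,numpy as np
print(robot.read_state())
for n in("scene","top"):
    r=read_camera(n); cv2.imwrite(f"pics/{n}0.png",r["image"]); np.savez(f"pics/{n}0.npz",**{k:v for k,v in r.items() if k!="image"}); print(n,r["K"],r["extrinsics"])
r=read_camera("wrist"); print(r["mount"],r["K"])
E
```

```text
pics
{'t': 0.0, 'q': array([-1.37043840e+00,  1.31177480e-01,  1.48924775e+00, -1.90284381e-05,
        1.52301597e+00, -8.53942026e-02]), 'dq': array([ 0.00083503, -0.00057757, -0.00010313,  0.00048206, -0.00099642,
       -0.0005604 ]), 'joint_torque': array([-5.37378437e-04, -5.59832633e+01, -4.91771972e+01,  7.66110490e-02,
        3.54235712e-02, -1.72649470e-04]), 'tool_pos': array([ 0.16903227, -0.57510784,  0.21759503]), 'orientation': array([-3.10775579e+00, -4.47071627e-01,  1.96506940e-04]), 'force': array([ 0.14736755, -0.69984283, -0.3237043 ]), 'wrist_torque': array([-0.00468619,  0.00875054, -0.01188048]), 'gripper_force': 0.0, 'opening': 0.092489380982752}
scene [[621.41342601   0.         313.51403709]
 [  0.         621.41342601 247.02308828]
 [  0.           0.           1.        ]] [[ 0.65416982 -0.75621859 -0.01397456 -0.34125387]
 [-0.33142716 -0.26999642 -0.90402321  0.26472049]
 [ 0.67986608  0.59601625 -0.42725489  1.51416551]
 [ 0.          0.          0.          1.        ]]
top [[554.31361046   0.         309.41001731]
 [  0.         554.31361046 236.48849284]
 [  0.           0.           1.        ]] [[ 0.01946202 -0.9997921  -0.00608108 -0.01756168]
 [-0.99841936 -0.01911383 -0.05285298  0.54467915]
 [ 0.05272576  0.00710009 -0.99858379  1.37995837]
 [ 0.          0.          0.          1.        ]]
[[-1.38459459e-03 -9.68252804e-01 -2.49969180e-01  6.88756481e-02]
 [ 9.99999041e-01 -1.34403333e-03 -3.32957929e-04  9.77650936e-04]
 [-1.35794617e-05 -2.49969401e-01  9.68253736e-01 -1.65265607e-01]
 [ 0.00000000e+00  0.00000000e+00  0.00000000e+00  1.00000000e+00]] [[337.2967584    0.         320.3227068 ]
 [  0.         337.2967584  236.19119115]
 [  0.           0.           1.        ]]
```

View pics/top0.png

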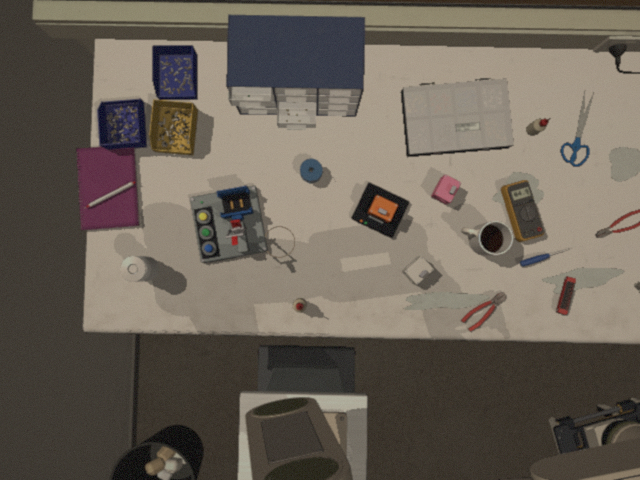

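View pics/scene0.png

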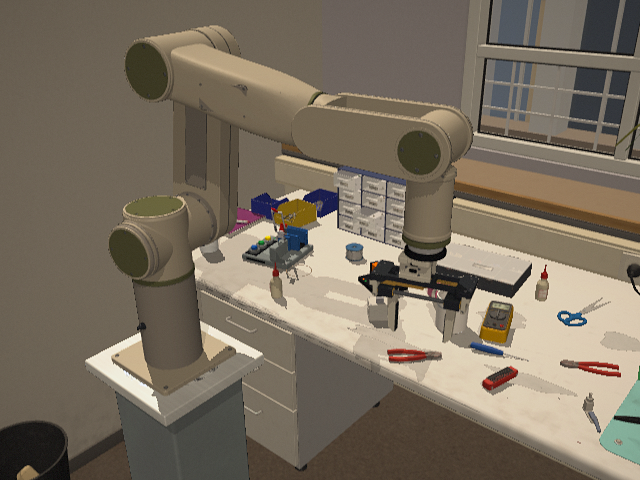

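The top view shows the dock at about (228,222): the pocket at (237,203), the red lever at (235,232), and the keys yellow (203,216), green (206,232) and blue (209,248). The charger with the orange cassette is at (382,209), the reel at (311,171), the flux bottle at (299,305), the pump bottle at (136,268) and the mug at (490,238). The scene view shows the gripper at right and the dock at (278,250).

```bash
cat > h.py <<'E'
import numpy as np,cv2
from scipy.spatial.transform import Rotation as R
def cam(r,st=None):
    "K, world->cam 4x4"
    if "extrinsics" in r: return r["K"],r["extrinsics"]
    T=np.eye(4);T[:3,:3]=R.from_rotvec(st["orientation"]).as_matrix();T[:3,3]=st["tool_pos"]
    return r["K"],np.linalg.inv(T@r["mount"])
def ray(K,E,uv):
    d=np.linalg.inv(K)@np.array([uv[0],uv[1],1.]);Rm=E[:3,:3]
    return -Rm.T@E[:3,3],Rm.T@d
def onz(K,E,uv,z):
    o,d=ray(K,E,uv);return o+d*(z-o[2])/d[2]
def proj(K,E,p):
    c=E[:3,:3]@np.asarray(p)+E[:3,3];return (K@c/c[2])[:2]
def blobs(img,lo,hi,amin=15,roi=None):
    m=cv2.inRange(cv2.cvtColor(img,cv2.COLOR_BGR2HSV),np.array(lo),np.array(hi))
    if roi: k=np.zeros_like(m);x0,y0,x1,y1=roi;k[y0:y1,x0:x1]=1;m=m*k
    cs,_=cv2.findContours(m,cv2.RETR_EXTERNAL,cv2.CHAIN_APPROX_NONE)
    return sorted([c for c in cs if cv2.contourArea(c)>=amin],key=cv2.contourArea,reverse=True)
E
python3 - <<'E'
from h import *
img=cv2.imread("pics/top0.png");n=np.load("pics/top0.npz");K,E=n["K"],n["extrinsics"]
a=cv2.resize(img[175:275,175:300],(500,400),interpolation=cv2.INTER_CUBIC)
b=cv2.resize(img[165:245,345:415],(300,343),interpolation=cv2.INTER_CUBIC)
o=np.zeros((400,800,3),np.uint8);o[:,:500]=a;o[:343,500:]=b;cv2.imwrite("pics/c1.png",o)
for nm,lo,hi,z,roi in[("orange",(5,150,80),(20,255,255),.066,(345,165,415,245)),("yellow",(22,120,80),(35,255,255),.038,(185,180,230,270)),("green",(40,80,40),(90,255,255),.038,(185,180,230,270)),("blue",(95,100,40),(125,255,255),.038,(185,235,230,270)),("pocket",(95,100,30),(125,255,255),.07,(215,175,265,225))]:
    for c in blobs(img,lo,hi,15,roi)[:2]:
        r=cv2.minAreaRect(c);print(nm,np.round(r[0],1),np.round(r[1],1),round(r[2],1),cv2.contourArea(c),onz(K,E,r[0],z).round(4))
for nm,uv,z in[("reel",(311,170),.038),("flux",(299,304),.1),("mug",(490,238),.09)]:print(nm,onz(K,E,uv,z).round(3))
# charger: black
m=(img[165:245,345:415].max(2)<45).astype(np.uint8);cs,_=cv2.findContours(m,0,1);c=max(cs,key=cv2.contourArea)+[345,165]
r=cv2.minAreaRect(c);print(r);print([onz(K,E,p,.016).round(4) for p in cv2.boxPoints(r)])
E
```

```text
orange [382.7 208.1] [24.6 20.1] 26.6 440.5 [ 0.6146 -0.1839  0.066 ]
yellow [202.5 216. ] [6. 7.] 90.0 37.0 [0.5895 0.2589 0.038 ]
green [205.5 232. ] [6. 7.] 90.0 34.5 [0.5499 0.2503 0.038 ]
blue [208.5 248. ] [6. 7.] 90.0 34.5 [0.5104 0.2417 0.038 ]
pocket [236.8 215.3] [ 9.1 31.1] 77.9 134.5 [0.5901 0.1694 0.07  ]
pocket [233.  192.3] [ 7.2 30.4] 79.4 117.0 [0.6459 0.1802 0.07  ]
reel [ 0.709 -0.008  0.038]
flux [0.381 0.014 0.1  ]
mug [ 0.546 -0.436  0.09 ]
((380.1247863769531, 209.9879913330078), (44.75608825683594, 39.59688186645508), 25.463346481323242)
[array([ 0.5928, -0.1118,  0.016 ]), array([ 0.6841, -0.1533,  0.016 ]), array([ 0.6372, -0.2557,  0.016 ]), array([ 0.5463, -0.2139,  0.016 ])]
```

View pics/c1.png

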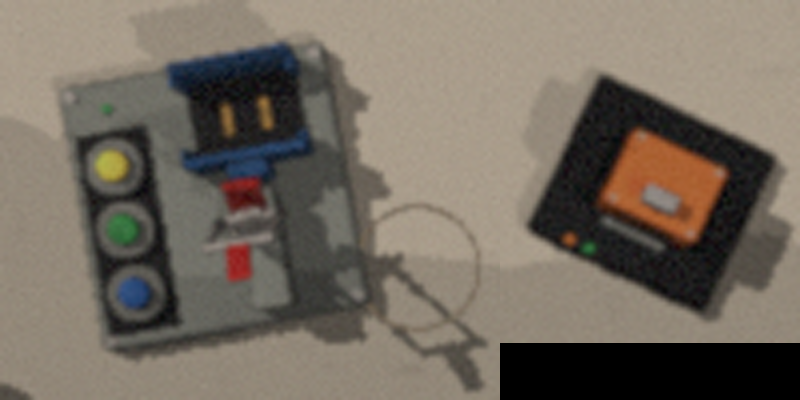

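The crop confirms the geometry. Cassette yaw is about -25° with the lug towards the robot, and dock yaw is about 12° with the pocket on the far side. Along dock x the keys run blue, green, yellow. The charger centre (0.6151, -0.1836) agrees with the cassette centre (0.6146, -0.1839).

I'll move above the cassette and check from near.

```bash
python3 -m inch '[223,195,0,24,100,446,391,-20,48.6,100,446,391,-20,48.6,100,446,391,-20,48.6,100,446,391,-20,48.6,100,446,391,-20,48.6,100,446,391,-20,48.6,100,446,391,-20,48.6,100,446,391,-20,48.6,100,446,391,-20,48.6,100]'
python3 - <<'E'
from plant import robot
s=robot.read_state();print(s["t"],s["tool_pos"],s["orientation"])
E
```

```text
t: 0.98
tool_pos: [0.4834, -0.2994, 0.2049]
orientation: [-2.65, -1.687, 0.0]
force: [-1.3, -0.3, 0.2]
opening: 0.0929
gripper_force: 0.0
0.9833 [ 0.48344943 -0.29938513  0.20485294] [-2.64984125e+00 -1.68740189e+00  1.36535990e-04]
```

```bash
python3 -m inch '[131,115,-5,0,100,131,115,-5,0,100,131,115,-5,0,100,131,115,-5,0,100,131,115,-5,0,100,131,115,-5,0,100,131,115,-5,0,100]'
python3 - <<'E'
from plant import robot, read_camera
from h import *
s=robot.read_state();r=read_camera("wrist");K,E=cam(r,s);img=r["image"];cv2.imwrite("pics/w1.png",img)
print(s["tool_pos"],np.degrees(2*np.arctan2(s["orientation"][1],s["orientation"][0])))
for c in blobs(img,(5,150,60),(20,255,255),500)[:3]:
    b=cv2.minAreaRect(c);P=np.array([onz(K,E,p,.066) for p in cv2.boxPoints(b)])
    print(b,P[:,:2].round(4).tolist(),P.mean(0))
    print([ (np.linalg.norm(P[i]-P[i-1]).round(4),np.degrees(np.arctan2(*(P[i]-P[i-1])[[1,0]])).round(1)) for i in range(4)])
E
```

```text
t: 1.57
tool_pos: [0.613, -0.186, 0.1993]
orientation: [-2.648, -1.689, 0.002]
force: [-0.5, -0.9, -0.0]
opening: 0.0929
gripper_force: 0.0
[ 0.61297225 -0.18595887  0.19934423] -294.9497427126264
((463.0, 405.0), (30.0, 352.0), 90.0) [[0.5084, -0.3289], [0.8387, -0.4825], [0.8309, -0.52], [0.4918, -0.3624]] [ 0.66743461 -0.42341872  0.066     ]
[(np.float64(0.0374), np.float64(63.6)), (np.float64(0.3642), np.float64(-24.9)), (np.float64(0.0383), np.float64(-101.7)), (np.float64(0.3739), np.float64(155.1))]
((321.0, 222.5), (65.0, 50.0), 90.0) [[0.6078, -0.147], [0.6478, -0.1656], [0.6234, -0.2206], [0.5813, -0.201]] [ 0.61507939 -0.18355943  0.066     ]
[(np.float64(0.0602), np.float64(63.9)), (np.float64(0.0442), np.float64(-25.0)), (np.float64(0.0602), np.float64(-113.9)), (np.float64(0.0464), np.float64(155.0))]
((102.70291137695312, 340.7042541503906), (34.48770523071289, 70.39570617675781), 10.491477012634277) [[0.3254, -0.2202], [0.3817, -0.1615], [0.4078, -0.1809], [0.3527, -0.2411]] [ 0.36691375 -0.20091641  0.066     ]
[(np.float64(0.0344), np.float64(142.5)), (np.float64(0.0814), np.float64(46.2)), (np.float64(0.0325), np.float64(-36.8)), (np.float64(0.0816), np.float64(-132.4))]
```

View pics/w1.png

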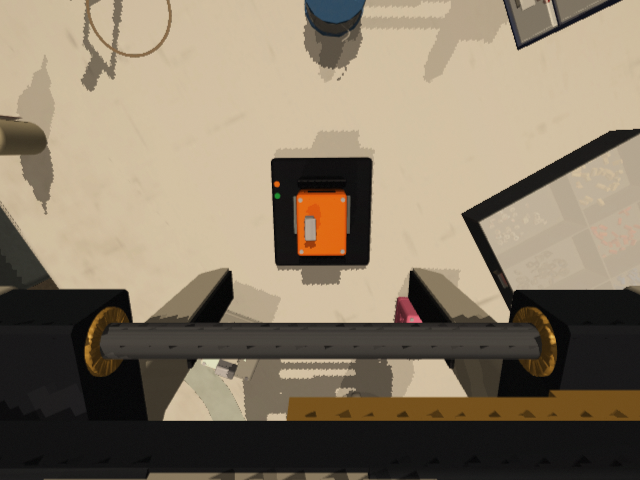

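The wrist view shows the orange cassette at pixel (321,222) in the black charger, with its lug on the left. That gives centre (0.615, -0.1836) and yaw -25°, matching the top view. I'll descend and grip it.

```bash
python3 -m inch '[2,2.4,-40,0,100,2,2.4,-80,0,100,2,2.4,-120,0,100,2,2.4,-150,0,100,2,2.4,-169,0,100,2,2.4,-169,0,100,2,2.4,-169,0,0,2,2.4,-169,0,0,2,2.4,-169,0,0,2,2.4,-169,0,0]' 30
python3 -m inch '[0,0,0,0,0,0,0,0,0,0,0,0,0,0,0,0,0,0,0,0]' 30
```

```text
t: 2.45
tool_pos: [0.6169, -0.1848, 0.0338]
orientation: [2.647, 1.685, 0.004]
force: [-0.5, 0.5, -0.3]
opening: 0.0711
gripper_force: 0.0
t: 2.78
tool_pos: [0.6153, -0.1836, 0.0314]
orientation: [-2.65, -1.688, 0.0]
force: [1.3, -0.5, -0.2]
opening: 0.0457
gripper_force: 30.0
```

```bash
python3 -m inch '[0,0,30,0,0,0,0,60,0,0,0,0,85,0,0,-15,45,85,7,0,-30,85,85,14,0,-45,125,85,21,0,-60,165,85,28,0,-65,184,85,35,0,-65,184,85,37,0,-65,184,85,37,0]' 30
python3 -m inch '[0,0,-40,0,0,0,0,-75,0,0,0,0,-90,0,0,0,0,-96,0,0,0,0,-100,0,0,0,0,-101,0,0,0,0,-101,0,0,0,0,-101,0,0]' 30
```

```text
t: 3.62
tool_pos: [0.5488, 0.0022, 0.1149]
orientation: [-1.97, -2.444, 0.002]
force: [0.4, -1.0, -5.4]
opening: 0.0461
gripper_force: 29.9
t: 4.28
tool_pos: [0.5513, -0.0005, 0.0159]
orientation: [1.979, 2.438, 0.001]
force: [0.5, 0.6, -5.6]
opening: 0.0459
gripper_force: 30.0
```

```bash
python3 -m inch '[0,0,-0.7,0,0,0,0,-1.2,0,0,0,0,-1.2,0,0]' 30
python3 -m inch '[0,0,0,0,100,0,0,0,0,100,0,0,0,0,100,0,0,0,0,100,0,0,0,0,100,0,0,0,0,100]'
```

```text
t: 4.53
tool_pos: [0.5513, -0.0004, 0.0155]
orientation: [1.977, 2.439, 0.001]
force: [-3.9, -1.9, 6.2]
opening: 0.046
gripper_force: 30.0
t: 5.03
tool_pos: [0.5504, 0.0003, 0.0138]
orientation: [1.978, 2.441, 0.0]
force: [-0.3, -0.4, 0.4]
opening: 0.0811
gripper_force: 0.0
```

```bash
python3 -m inch '[0,0,40,0,100,0,0,80,0,100,0,0,115,-7,100,0,0,150,-14,100,0,0,180,-21,100,0,0,180,-28,100,0,0,180,-35,100,0,0,180,-42,100,0,0,180,-49,100,0,0,180,-56,100]'
python3 -m inch '[0,0,0,-34,100,0,0,0,-34,100,0,0,0,-34,100,0,0,0,-34,100,0,0,0,-34,100,0,0,0,-34,100,0,0,0,-34,100]'
python3 - <<'E'
from plant import robot, read_camera
from h import *
s=robot.read_state();r=read_camera("wrist");K,E=cam(r,s);img=r["image"];cv2.imwrite("pics/w2.png",img)
print(s["t"],s["tool_pos"],(np.degrees(2*np.arctan2(s["orientation"][1],s["orientation"][0]))-90))
for c in blobs(img,(5,150,60),(20,255,255),500)[:4]:
    b=cv2.minAreaRect(c);P=np.array([onz(K,E,p,.05) for p in cv2.boxPoints(b)])
    print(b[0],P.mean(0),[ (np.linalg.norm(P[i]-P[i-1]).round(4),np.degrees(np.arctan2(*(P[i]-P[i-1])[[1,0]])).round(1)) for i in range(2)])
E
```

```text
t: 5.87
tool_pos: [0.5503, 0.0003, 0.1939]
orientation: [2.896, 1.218, 0.0]
force: [-0.3, 0.6, 0.1]
opening: 0.0931
gripper_force: 0.0
t: 6.45
tool_pos: [0.5502, 0.0003, 0.1938]
orientation: [-3.124, -0.333, 0.0]
force: [1.0, 0.1, 0.3]
opening: 0.093
gripper_force: 0.0
6.45 [5.50244358e-01 2.52432822e-04 1.93750534e-01] -437.8441245778679
(463.0, 405.0) [ 0.38673479 -0.19422922  0.05      ] [(np.float64(0.0387), np.float64(10.7)), (np.float64(0.3775), np.float64(-77.9))]
(322.9999694824219, 220.0) [ 0.55514709 -0.00216624  0.05      ] [(np.float64(0.0591), np.float64(102.1)), (np.float64(0.0496), np.float64(10.9))]
(535.6373291015625, 341.2134704589844) [ 0.47590464 -0.24346249  0.05      ] [(np.float64(0.0859), np.float64(28.8)), (np.float64(0.0386), np.float64(-66.8))]
(104.81687927246094, 341.37738037109375) [0.38286821 0.19065542 0.05      ] [(np.float64(0.0396), np.float64(89.9)), (np.float64(0.0847), np.float64(-6.4))]
```

View pics/w2.png

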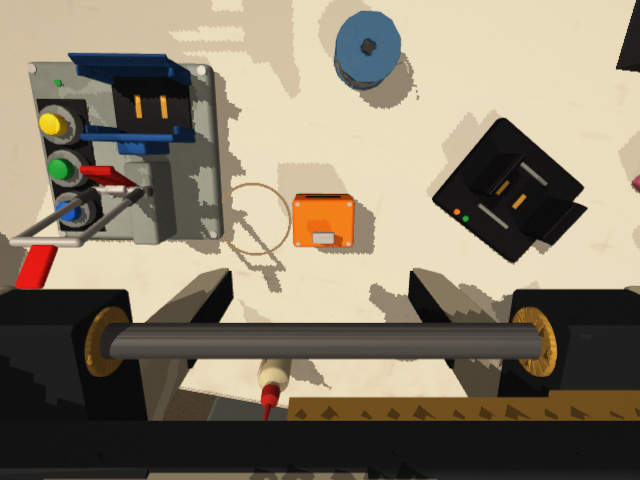

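The cassette stands at pixel (323,220), upright at about (0.552, -0.001), as planned. The dock is at upper left, with the hoop leaning back over the blue key. Now I'll regrip it by its ends and measure the dock from this same picture.

```bash
python3 -m inch '[1,-1,-40,0,100,1,-1,-80,0,100,1,-1,-120,0,100,1,-1,-155,0,100,1,-1,-177,0,100,1,-1,-177,0,100,1,-1,-177,0,0,1,-1,-177,0,0,1,-1,-177,0,0,1,-1,-177,0,0]' 30
python3 -m inch '[0,0,0,0,0,0,0,0,0,0,0,0,60,0,0,0,0,120,0,0,0,0,125,0,0,0,0,125,0,0,0,0,125,0,0]' 30
python3 - <<'E'
from plant import robot, read_camera
from h import *
s=robot.read_state()
s0=dict(tool_pos=np.array([0.55024,0.00025,0.19375]),orientation=np.array([-3.124,-.333,0]))
r=read_camera("wrist");K,E=cam(r,s);cv2.imwrite("pics/w3.png",r["image"])
print(s["t"],s["tool_pos"],s["orientation"])
for img,st in((cv2.imread("pics/w2.png"),s0),(r["image"],s)):
    K,E=cam(r,st)
    for nm,lo,hi in[("yellow",(22,150,120),(35,255,255)),("green",(40,120,60),(85,255,255)),("blue",(100,150,100),(125,255,255))]:
        for c in blobs(img,lo,hi,150,(30,20,230,250))[:3]:
            (u,v),(a,b),_=cv2.fitEllipse(c);print(nm,round(u,1),round(v,1),round(a),round(b),onz(K,E,(u,v),.037).round(4))
E
```

```text
t: 7.33
tool_pos: [0.5534, -0.0009, 0.0194]
orientation: [3.124, 0.328, 0.007]
force: [0.1, -0.5, 0.2]
opening: 0.0712
gripper_force: 0.0
t: 7.92
tool_pos: [0.5535, -0.0009, 0.145]
orientation: [3.123, 0.328, 0.01]
force: [-0.5, -0.1, -6.9]
opening: 0.058
gripper_force: 30.0
7.9167 [ 0.5534811  -0.00093681  0.14503941] [3.12326175 0.32773    0.00957649]
yellow 50.6 124.0 19 26 [0.5881 0.2579 0.037 ]
green 58.9 168.9 18 24 [0.549  0.2497 0.037 ]
blue 136.9 136.8 6 135 [0.5933 0.1804 0.037 ]
blue 131.7 147.9 11 31 [0.5824 0.1844 0.037 ]
blue 79.2 138.7 14 110 [0.5907 0.1978 0.037 ]
blue 91.9 153.5 13 38 [0.5814 0.1876 0.037 ]
```

View pics/w3.png

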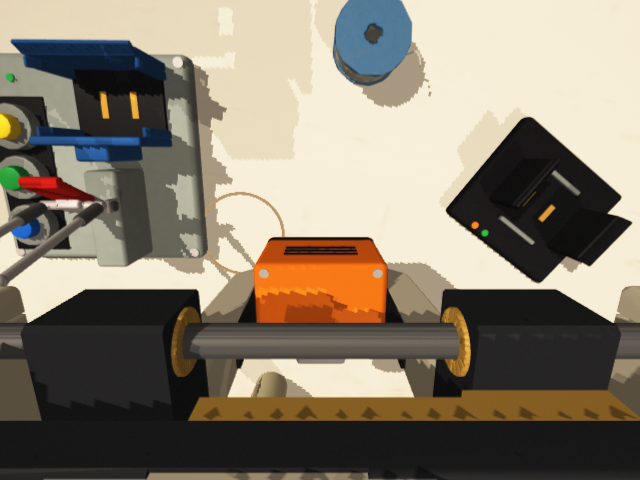

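The wrist view shows the cassette gripped by its ends, with its +x top edge at about row 265, columns 256 to 386. I'll work out the in-hand offset from that edge, and the dock pose from its four corner screws.

Run:
```python
from plant import robot, read_camera
from h import *
r=read_camera("wrist")
sA=dict(tool_pos=np.array([0.55024,0.00025,0.19375]),orientation=np.array([-3.124,-.333,0]))
sB=dict(tool_pos=np.array([0.55348,-.00094,.14504]),orientation=np.array([3.12326175,0.32773,0.00957649]))
def screw(img,uv,w=9):
    x,y=uv;g=cv2.cvtColor(img[y-w:y+w+1,x-w:x+w+1],cv2.COLOR_BGR2GRAY).astype(float)
    hs=cv2.cvtColor(img[y-w:y+w+1,x-w:x+w+1],cv2.COLOR_BGR2HSV)
    m=((g>0.5*(g.max()+np.median(g)))&(hs[...,1]<60));yy,xx=np.nonzero(m);return x-w+xx.mean(),y-w+yy.mean(),m.sum()
A=cv2.imread("pics/w2.png");B=cv2.imread("pics/w3.png")
K,E=cam(r,sA)
S=[]
for p in((35,70),(201,70),(213,235)):
    q=screw(A,p,6);P=onz(K,E,q[:2],.021);S.append(P);print("A",q,P.round(4))
print("mid",(S[0]+S[2])/2,"yaw",np.degrees(np.arctan2(*(S[1]-S[2])[[1,0]])),np.degrees(np.arctan2(*(S[0]-S[1])[[1,0]]))-90,np.linalg.norm(S[1]-S[2]),np.linalg.norm(S[1]-S[0]))
K,E=cam(r,sB)
for p in((178,62),(194,253)):
    q=screw(B,p,6);print("B",q,onz(K,E,q[:2],.021).round(4))
T0=sB["tool_pos"];Rm=R.from_rotvec(sB["orientation"]).as_matrix()
g=cv2.cvtColor(B,cv2.COLOR_BGR2HSV)[...,2].astype(float)[:,295:350].mean(1)
print([int(x) for x in g[232:275]])
for v in(262,263,264,265,266,267):
    P=onz(K,E,(321,v),.178);print(v,(Rm.T@(P-T0)).round(4))
q=[screw(B,p,7) for p in((264,273),(377,273))];print(q,[(Rm.T@(onz(K,E,p[:2],.178)-T0)).round(4) for p in q])
t=read_camera("top");K,E=cam(t);P=[onz(K,E,(a/4+175,b/4+175),.021) for a,b in((68,97),(316,50),(350,290),(115,340))];print("top",np.round(P,4))
```

```text
A (np.float64(31.576923076923077), np.float64(68.11538461538461), np.int64(52)) [0.6327 0.2877 0.021 ]
A (np.float64(200.65573770491804), np.float64(70.08196721311475), np.int64(61)) [0.6635 0.136  0.021 ]
A (np.float64(212.72222222222223), np.float64(234.08333333333334), np.int64(36)) [0.5114 0.1047 0.021 ]
mid [0.57207881 0.19622033 0.021     ] yaw 11.608847892611582 11.480414254505348 0.15527578537247655 0.15487958004113117
B (np.float64(176.986301369863), np.float64(61.794520547945204), np.int64(73)) [0.6635 0.1358 0.021 ]
B (np.float64(193.59574468085106), np.float64(251.7659574468085), np.int64(47)) [0.5114 0.105  0.021 ]
[247, 247, 247, 247, 237, 145, 12, 48, 124, 176, 177, 177, 177, 164, 105, 16, 60, 89, 16, 68, 101, 16, 76, 153, 181, 181, 181, 181, 181, 183, 194, 219, 236, 245, 248, 248, 248, 248, 248, 248, 248, 248, 248]
262 [ 0.0237  0.0012 -0.0328]
263 [ 0.0233  0.0012 -0.0328]
264 [ 0.0229  0.0012 -0.0328]
265 [ 0.0224  0.0012 -0.0328]
266 [ 0.022   0.0012 -0.0328]
267 [ 0.0215  0.0012 -0.0328]
[(np.float64(263.48), np.float64(272.98), np.int64(50)), (np.float64(377.22), np.float64(272.94), np.int64(50))] [array([ 0.019 , -0.0228, -0.0329]), array([ 0.0189,  0.0247, -0.0328])]
top [[0.6327 0.29   0.021 ]
 [0.6653 0.1347 0.021 ]
 [0.5147 0.1097 0.021 ]
 [0.4806 0.2559 0.021 ]]
```

The dock origin is (0.572, 0.196) with yaw 11.55°. The screw pitch is 155 mm both ways and both views agree. The cassette is centred in the hand to within 1 mm. I'll carry it over the pocket from the far side and check there.

```bash
python3 -m inch '[35,5,10,0,0,69,20,20,-0.4,0,69,60,20,-0.4,0,69,100,20,-0.4,0,69,140,20,-0.4,0,69,177,20,-0.4,0,69,177,10,-0.4,0,69,177,0,-0.4,0,69,177,0,-0.4,0,69,177,0,-0.4,0]' 30
python3 - <<'E'
from plant import robot, read_camera
from h import *
s=robot.read_state();r=read_camera("wrist");cv2.imwrite("pics/w4.png",r["image"]);print(s["tool_pos"],s["orientation"],np.degrees(2*np.arctan2(s["orientation"][1],s["orientation"][0])))
np.savez("pics/w4.npz",p=s["tool_pos"],o=s["orientation"])
A=cv2.imread("pics/w2.png");sA=dict(tool_pos=np.array([0.55024,0.00025,0.19375]),orientation=np.array([-3.124,-.333,0]))
K,E=cam(r,sA);P=[]
for c in blobs(A,(10,100,100),(30,255,255),40,(120,85,185,125))[:2]:
    (u,v),_,_=cv2.minAreaRect(c);P.append(onz(K,E,(u,v),.025));print(u,v,P[-1])
a=np.radians(11.55);Rd=np.array([[np.cos(a),np.sin(a)],[-np.sin(a),np.cos(a)]])
print("pins dock",[Rd@(p[:2]-[.57208,.19622]) for p in P],"tcp dock",Rd@(s["tool_pos"][:2]-[.57208,.19622]))
E
```

```text
t: 8.9
tool_pos: [0.6184, 0.1747, 0.1385]
orientation: [3.125, 0.315, -0.009]
force: [-0.5, -0.4, -4.9]
opening: 0.0577
gripper_force: 30.0
[0.61836714 0.17474283 0.13845148] [ 3.12469277  0.31534457 -0.00919741] 11.525577947260194
163.5495147705078 106.99504852294922 [0.62441657 0.16441508 0.025     ]
138.0 106.5 [0.61987214 0.18769632 0.025     ]
pins dock [array([ 0.0449087 , -0.04163986]), array([ 0.04511773, -0.01792016])] tcp dock [ 0.04104962 -0.03031001]
```

View pics/w4.png

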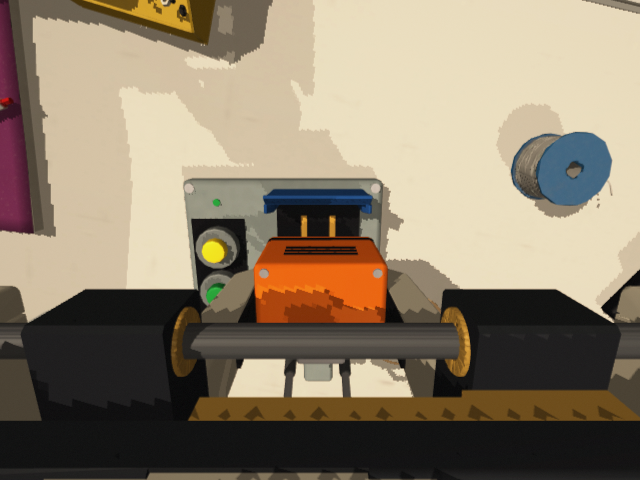

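The cassette hangs over the pocket (contacts visible at (304,226) and (333,226)), and the pins confirm the pocket centre at dock (45.0, -29.8). I'll let the arm settle, then read the pose.

```bash
python3 -m inch '[0,0,0,0,0,0,0,0,0,0,0,0,0,0,0,0,0,0,0,0]' 30; python3 -m inch '[0,0,0,0,0,0,0,0,0,0,0,0,0,0,0]' 30
```

```text
t: 9.28
tool_pos: [0.6207, 0.1758, 0.1425]
orientation: [-3.126, -0.316, -0.002]
force: [0.4, -0.5, -5.6]
opening: 0.0581
gripper_force: 30.0
t: 9.53
tool_pos: [0.6203, 0.1762, 0.142]
orientation: [-3.126, -0.317, -0.0]
force: [0.3, -0.0, -5.2]
opening: 0.058
gripper_force: 30.0
```

```bash
python3 -m inch '[2,-0.3,-15,0,0,2,-0.3,-30,0,0,2,-0.3,-42,0,0,2,-0.3,-42,0,0,2,-0.3,-42,0,0,2,-0.3,-50,0,0,2,-0.3,-57,0,0,2,-0.3,-64,0,0,2,-0.3,-64,0,0]' 30; python3 -m inch '[0,0,-8,0,0,0,0,-15,0,0,0,0,-22,0,0,0,0,-28,0,0,0,0,-33,0,0,0,0,-35,0,0,0,0,-35,0,0]' 30
```

```text
t: 10.28
tool_pos: [0.6212, 0.1757, 0.0758]
orientation: [3.125, 0.317, -0.004]
force: [-1.3, -0.7, -6.1]
opening: 0.0582
gripper_force: 30.0
t: 10.87
tool_pos: [0.6222, 0.1759, 0.0426]
orientation: [3.126, 0.317, -0.001]
force: [1.0, 1.1, -5.3]
opening: 0.0579
gripper_force: 30.0
```

```bash
python3 -m inch '[0,0,-1,0,0,0,0,-2,0,0,0,0,-2.5,0,0,0,0,-2.5,0,0]' 30; python3 -m inch '[0,0,0,0,80,0,0,0,0,80,0,0,0,0,80,0,0,0,0,80,0,0,0,0,80,0,0,0,0,80]'
```

```text
t: 11.2
tool_pos: [0.6228, 0.176, 0.0423]
orientation: [3.126, 0.317, 0.001]
force: [-7.4, -2.4, 7.8]
opening: 0.0576
gripper_force: 30.0
t: 11.7
tool_pos: [0.6224, 0.1759, 0.0404]
orientation: [-3.126, -0.317, -0.0]
force: [-0.7, -0.7, -0.3]
opening: 0.074
gripper_force: 0.0
```

The cassette is seated and released. Next I'll go up, close the fingers and move behind the hoop, then look from the scene camera.

```bash
python3 -m inch '[0,0,40,0,80,0,0,80,0,80,0,0,120,0,50,0,0,160,0,0,0,0,195,0,0,-40,-8,200,0,0,-80,-16,200,0,0,-115,-23,200,0,0,-128,-26,200,0,0,-128,-26,200,0,0]' 20; python3 -m inch '[0,0,0,0,0,0,0,0,0,0,0,0,0,0,0]'
python3 - <<'E'
from plant import robot, read_camera
from h import *
r=read_camera("scene");K,E=cam(r);img=r["image"]
a=np.radians(11.55);Rz=np.array([[np.cos(a),-np.sin(a),0],[np.sin(a),np.cos(a),0],[0,0,1]]);D=lambda x,y,z:np.array([.57208,.19622,0])+Rz@(np.array([x,y,z])/1000)
for n,p in dict(bar=(-41,-30,171),tab=(-54,-30,183),tip=(-5,-30,109),hinge=(-27.5,-30,76),cass=(45,-30,74),lug=(34,-30,87)).items(): print(n,proj(K,E,D(*p)).round(1)-[220,160])
cv2.imwrite("pics/s1.png",cv2.resize(img[160:290,220:360],(800,743),interpolation=cv2.INTER_CUBIC)[:600])
E
```

```text
t: 12.53
tool_pos: [0.4921, 0.1496, 0.2406]
orientation: [3.126, 0.317, 0.0]
force: [0.6, 0.3, 0.4]
opening: 0.0254
gripper_force: 0.0
t: 12.78
tool_pos: [0.4952, 0.1501, 0.2404]
orientation: [-3.126, -0.317, -0.0]
force: [-0.2, -0.6, 0.5]
opening: 0.0056
gripper_force: 0.0
bar [57.  50.8]
tab [54.6 48.5]
tip [63.9 65.2]
hinge [60.5 77.4]
cass [72.4 69.8]
lug [70.5 67.3]
```

View pics/s1.png

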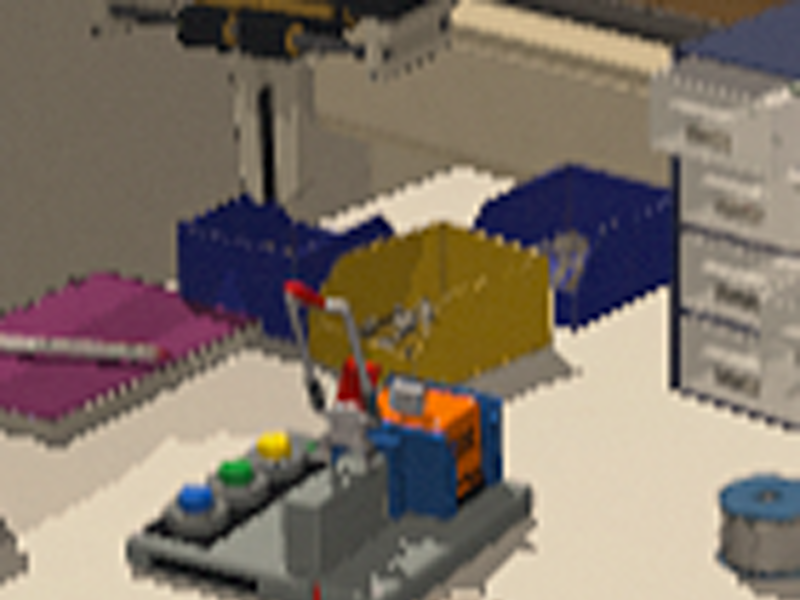

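The scene view shows the cassette seated with its lug on the latch side. The lever is raised, and the hoop leans back with its bar near crop pixel (335,298) and its tab at (305,293), as predicted. I'll push the hoop over from behind.

```bash
python3 -m inch '[0,0,-40,0,0,0,0,-78,0,0,0,0,-78,0,0,12,2.4,-78,0,0,24,5,-78,0,0,36,7.3,-78,0,0,46,9.4,-78,0,0,56,11.4,-78,0,0,64,13,-78,0,0,72,14.7,-78,0,0]'; python3 -m inch '[0,0,0,0,0,0,0,0,0,0,0,0,0,0,0,0,0,0,0,0]'
python3 - <<'E'
from plant import read_camera
from h import *
for n,(x0,y0,x1,y1) in dict(scene=(220,160,360,290),):pass
E
python3 - <<'E'
from plant import read_camera
from h import *
r=read_camera("scene");cv2.imwrite("pics/s2.png",cv2.resize(r["image"][175:275,240:330],(540,600),interpolation=cv2.INTER_CUBIC))
E
```

```text
t: 13.67
tool_pos: [0.5673, 0.1648, 0.162]
orientation: [3.126, 0.317, -0.001]
force: [0.5, 0.2, 0.4]
opening: 0.0007
gripper_force: 0.0
t: 14.0
tool_pos: [0.566, 0.1646, 0.1623]
orientation: [3.126, 0.317, -0.0]
force: [0.8, -0.3, -0.9]
opening: 0.0
gripper_force: 0.0Traceback (most recent call last):
  File "<stdin>", line 3, in <module>
ValueError: too many values to unpack (expected 2)
```

View pics/s2.png

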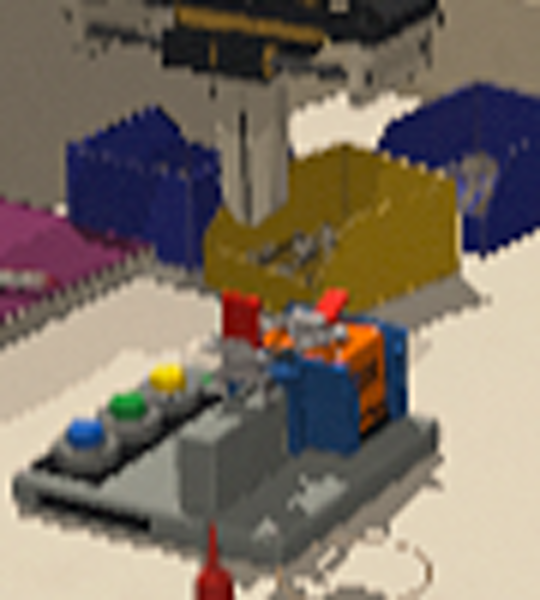

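The hoop has fallen: the red tab is at crop (333,300) beside the lug, and the lever is still raised at (240,315). I'll check numerically that the bar dropped behind the lug.

Run:
```python
from plant import read_camera
from h import *
r=read_camera("scene");K,E=cam(r);img=r["image"]
a=np.radians(11.55);Rz=np.array([[np.cos(a),-np.sin(a),0],[np.sin(a),np.cos(a),0],[0,0,1]]);D=lambda x,y,z:np.array([.57208,.19622,0])+Rz@(np.array([x,y,z])/1000)
for th in(2.0,2.1,2.15):
    h=lambda x,z:np.array([-27.5,76])+np.array([x*np.cos(th)+z*np.sin(th),-x*np.sin(th)+z*np.cos(th)])
    p=h(-17.3,-4.8); t=h(-47,0)
    print("th",th,"pivot",p,"levertip",proj(K,E,D(t[0],-30,t[1])))
    for e in np.radians([0,-4,-8,-12,-16]):
        u=np.array([np.cos(e),np.sin(e)]);w=np.array([-u[1],u[0]]);b=p+79.6*u;tb=p+94.5*u+10.2*w;te=b+26*(u*np.cos(.6)+w*np.sin(.6))
        print(round(np.degrees(e)),"bar",b.round(1),"tab px",proj(K,E,D(tb[0],-30,tb[1])).round(1),"end",proj(K,E,D(te[0],-30,te[1])).round(1))
for lo,hi in[((0,140,60),(6,255,255)),((172,140,60),(180,255,255))]:
    for c in blobs(img,lo,hi,6,(262,210,312,245)): print(cv2.boundingRect(c),cv2.contourArea(c),c.reshape(-1,2).mean(0))
```

```text
th 2.0 pivot [-24.66528738  93.7283503 ] levertip [283.30104763 222.72017599]
0 bar [54.9 93.7] tab px [296.1 218.6] end [297.1 216.6]
-4 bar [54.7 88.2] tab px [296.2 220.4] end [297.3 218.5]
-8 bar [54.2 82.7] tab px [296.3 222.3] end [297.4 220.5]
-12 bar [53.2 77.2] tab px [296.3 224.2] end [297.4 222.6]
-16 bar [51.9 71.8] tab px [296.2 226.2] end [297.3 224.6]
th 2.1 pivot [-22.90956735  93.35678335] levertip [284.02465589 222.89301119]
0 bar [56.7 93.4] tab px [296.4 218.5] end [297.4 216.5]
-4 bar [56.5 87.8] tab px [296.5 220.3] end [297.6 218.5]
-8 bar [55.9 82.3] tab px [296.6 222.2] end [297.7 220.5]
-12 bar [55.  76.8] tab px [296.5 224.1] end [297.7 222.5]
-16 bar [53.6 71.4] tab px [296.5 226.1] end [297.6 224.6]
th 2.15 pivot [-22.04782658  93.10566588] levertip [284.37250745 223.03361369]
0 bar [57.6 93.1] tab px [296.5 218.5] end [297.5 216.5]
-4 bar [57.4 87.6] tab px [296.6 220.3] end [297.7 218.4]
-8 bar [56.8 82. ] tab px [296.7 222.2] end [297.8 220.4]
-12 bar [55.8 76.6] tab px [296.7 224.1] end [297.8 222.5]
-16 bar [54.5 71.2] tab px [296.6 226. ] end [297.8 224.5]
(277, 224, 7, 9) 31.5 [279.65217391 227.60869565]
(293, 223, 5, 6) 11.5 [295.         225.76923077]
```

The tab is at px (295,226), which puts the bar down at about z 73-77 behind the lug. The lever is still upright. Now I'll bring the finger to the pocket side of the handle and sweep it over.

```bash
python3 -m inch '[31.6,6.5,0,0,0,31.6,6.5,-30,0,0,31.6,6.5,-58,0,0,31.6,6.5,-58,0,0,22,4.5,-58,0,0,12,2.5,-58,0,0,5,1,-57,0,0,-2.6,-0.5,-56,0,0,-2.6,-0.5,-56,0,0]'; python3 -m inch '[-7,-1.4,1,0,0,-14.3,-2.9,2,0,0,-20,-4.1,1,0,0,-24.5,-5,0,0,0,-29,-5.9,-3,0,0,-32.4,-6.6,-6,0,0,-35.5,-7.2,-11,0,0,-38.3,-7.8,-16,0,0,-38.3,-7.8,-16,0,0]'; python3 -m inch '[-1,-0.2,-3,0,0,-1.9,-0.4,-7,0,0,-2.2,-0.5,-9,0,0,-2.4,-0.5,-11,0,0,-2.4,-0.5,-11,0,0,-2.4,-0.5,-11,0,0]'
```

```text
t: 14.85
tool_pos: [0.5631, 0.1641, 0.1077]
orientation: [-3.125, -0.317, -0.002]
force: [0.1, 0.1, 0.2]
opening: 0.0007
gripper_force: 0.0
t: 15.6
tool_pos: [0.5237, 0.156, 0.0884]
orientation: [3.125, 0.317, -0.005]
force: [-0.5, 0.3, 0.2]
opening: 0.0006
gripper_force: 0.0
t: 16.1
tool_pos: [0.523, 0.1558, 0.0793]
orientation: [3.126, 0.317, -0.0]
force: [-0.6, 0.3, 1.6]
opening: 0.0011
gripper_force: 0.8
```

```bash
python3 -m inch '[0,0,-1,0,0,0,0,-2,0,0,0,0,-2,0,0,0,0,-2,0,0]'; python3 -m inch '[0,0,-1,0,0,0,0,-2,0,0,0,0,-2,0,0,0,0,-2,0,0]'
```

```text
t: 16.43
tool_pos: [0.5232, 0.1559, 0.0792]
orientation: [3.125, 0.317, 0.0]
force: [-9.0, -1.5, 16.3]
opening: 0.0006
gripper_force: 8.5
t: 16.77
tool_pos: [0.5233, 0.1559, 0.079]
orientation: [3.125, 0.317, 0.001]
force: [-17.8, -3.4, 32.8]
opening: 0.0004
gripper_force: 16.2
```

The handle is hard on its stop at z 79 mm, as expected when closed. I'll back off to above the blue key and verify the latch there.

```bash
python3 -m inch '[0,0,30,0,0,0,0,70,0,0,-5,20,100,0,0,-13.5,60,125,0,0,-13.5,85.3,125,0,0,-13.5,85.3,125,0,0,-13.5,85.3,125,0,0,-13.5,85.3,125,0,0]'
python3 - <<'E'
from plant import robot, read_camera
from h import *
s=robot.read_state();r=read_camera("wrist");K,E=cam(r,s);img=r["image"];cv2.imwrite("pics/w5.png",img)
print(s["tool_pos"],s["force"])
a=np.radians(11.55);Rz=np.array([[np.cos(a),-np.sin(a),0],[np.sin(a),np.cos(a),0],[0,0,1]]);D=lambda x,y,z:np.array([.57208,.19622,0])+Rz@(np.array([x,y,z])/1000)
for n,p in dict(barL=(38.5,-12,80),barR=(38.5,-48,80),tip=(-67.5,-30,79),hinge=(-27.5,-30,79),blue=(-52,56,38),green=(-12,56,38),yellow=(28,56,38),lugtop=(31.5,-30,89)).items():print(n,proj(K,E,D(*p)).round(0))
E
```

```text
t: 17.43
tool_pos: [0.5092, 0.2408, 0.1995]
orientation: [3.125, 0.318, -0.002]
force: [0.3, 0.3, -0.5]
opening: 0.0007
gripper_force: 0.0
[0.50917729 0.2407984  0.19949874] [ 0.32812397  0.2660518  -0.45500541]
barL [404. 120.]
barR [449. 120.]
tip [417. 247.]
hinge [420. 202.]
blue [320. 220.]
green [320. 179.]
yellow [320. 136.]
lugtop [430. 129.]
```

View pics/w5.png

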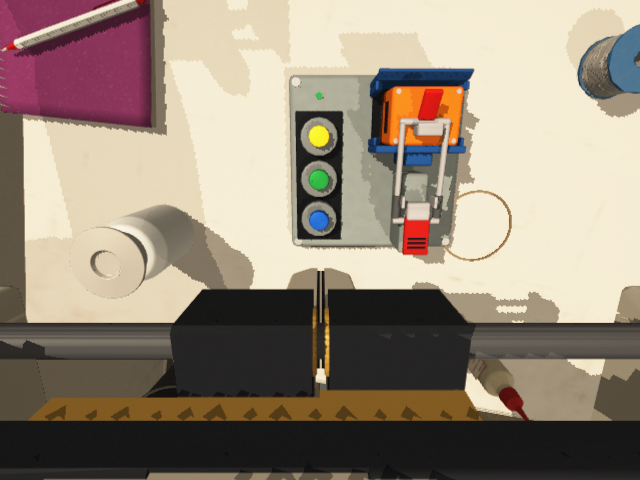

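The view confirms the latch. The handle lies flat at (416,237), the bar is behind the lug at (425,123), and the keys are at (320,220), (319,179) and (319,136), exactly where predicted. I'll press blue.

```bash
python3 -m inch '[0.7,0.4,-40,0,0,0.7,0.4,-80,0,0,0.7,0.4,-120,0,0,0.7,0.4,-150,0,0,0.7,0.4,-157,0,0,0.7,0.4,-162,0,0,0.7,0.4,-166,0,0,0.7,0.4,-168,0,0,0.7,0.4,-168,0,0,0.7,0.4,-168,0,0]'; python3 -m inch '[0,0,0,0,0,0,0,0,0,0]'
```

```text
t: 18.32
tool_pos: [0.5104, 0.2406, 0.036]
orientation: [3.125, 0.316, -0.001]
force: [-13.4, -7.0, 20.3]
opening: 0.0005
gripper_force: 9.7
t: 18.48
tool_pos: [0.5103, 0.2406, 0.036]
orientation: [3.125, 0.316, -0.001]
force: [-14.5, -7.0, 20.0]
opening: 0.0002
gripper_force: 10.1
```

Blue stopped at z 36 mm with 20 N, which is short of fully in (33 mm), so the tip probably caught the collar. I'll back off and measure the key centres and the shut fingertip precisely from the picture I already have.

```bash
python3 -m inch '[0,0,10,0,0,0,0,30,0,0,0,0,60,0,0,0,0,60,0,0,0,0,60,0,0]'
python3 - <<'E'
from plant import robot, read_camera
from h import *
s=robot.read_state();r=read_camera("wrist");cur=r["image"];cv2.imwrite("pics/w6.png",cur);print(s["tool_pos"])
w5=dict(tool_pos=np.array([.50917729,.2407984,.19949874]),orientation=np.array([3.125,.318,-.002]))
Rm=R.from_rotvec(s["orientation"]).as_matrix()
for img,st in((cv2.imread("pics/w5.png"),w5),(cur,s)):
    K,E=cam(r,st)
    for nm,lo,hi in[("blue",(100,150,80),(125,255,255)),("green",(40,120,60),(85,255,255)),("yellow",(22,150,120),(35,255,255))]:
        for c in blobs(img,lo,hi,60,(285,60,360,270))[:1]:
            (u,v),(a,b),_=cv2.fitEllipse(c);print(nm,round(u,1),round(v,1),round(a,1),round(b,1),onz(K,E,(u,v),.037).round(4))
K,E=cam(r,s)
tp=[proj(K,E,s["tool_pos"]+Rm@np.array(p)) for p in((0,0,0),(.0075,0,0),(0,.0175,0),(.0075,.0175,0),(0.0075,.0175,-.03))];print(np.round(tp,1))
v=int(tp[1][1]);g=cur
for vv in range(v-14,v+6,3): print(vv,[tuple(int(k) for k in g[vv,u]) for u in range(272,370,7)])
E
```

```text
t: 18.9
tool_pos: [0.5134, 0.2421, 0.097]
orientation: [-3.124, -0.315, -0.012]
force: [-1.1, 0.4, -0.6]
opening: 0.0008
gripper_force: 0.0
[0.51341645 0.24214473 0.0969872 ]
blue 318.6 219.8 18.4 19.0 [0.5099 0.2418 0.037 ]
green 318.5 179.1 19.0 19.7 [0.549  0.2497 0.037 ]
yellow 318.5 135.9 19.9 21.0 [0.5881 0.2576 0.037 ]
blue 318.8 255.7 26.3 26.9 [0.5106 0.2419 0.037 ]
green 318.7 200.0 27.6 28.4 [0.5489 0.2496 0.037 ]
yellow 318.6 138.2 29.0 30.5 [0.588  0.2575 0.037 ]
[[318.6 284.6]
 [318.6 271.2]
 [351.9 284.6]
 [352.3 271.1]
 [358.6 295.4]]
257 [(224, 243, 250), (196, 227, 237), (163, 185, 187), (27, 28, 31), (137, 157, 161), (226, 121, 43), (224, 120, 43), (223, 120, 44), (221, 122, 46), (85, 94, 99), (128, 144, 149), (38, 43, 44), (163, 183, 188), (165, 187, 190)]
260 [(224, 243, 250), (195, 226, 236), (161, 182, 183), (28, 28, 31), (137, 155, 161), (222, 117, 38), (222, 118, 41), (223, 122, 46), (222, 122, 47), (85, 96, 100), (90, 100, 105), (39, 44, 44), (164, 184, 187), (165, 186, 188)]
263 [(224, 242, 249), (195, 226, 236), (160, 182, 183), (29, 29, 30), (137, 154, 15
[... 376 characters left out ...]
9 [(224, 243, 250), (220, 241, 248), (162, 183, 185), (26, 28, 29), (46, 50, 52), (122, 148, 162), (116, 145, 162), (209, 112, 42), (116, 145, 162), (129, 152, 162), (21, 22, 23), (74, 84, 86), (168, 190, 192), (168, 190, 192)]
272 [(223, 243, 249), (224, 243, 250), (163, 184, 185), (32, 33, 36), (117, 146, 163), (116, 145, 162), (114, 144, 160), (57, 63, 66), (115, 145, 160), (116, 145, 162), (113, 141, 157), (84, 94, 96), (170, 191, 193), (170, 190, 193)]
275 [(223, 242, 249), (223, 243, 250), (158, 181, 182), (122, 152, 170), (115, 145, 160), (116, 145, 161), (115, 145, 160), (67, 75, 78), (116, 146, 161), (116, 145, 162), (116, 146, 161), (91, 110, 118), (170, 191, 192), (167, 188, 191)]
```

```bash
python3 -m inch '[0,0,0,0,0,0,0,0,0,0,0,0,0,0,0,0,0,0,0,0]';  python3 -m inch '[0,0,-40,0,0,0,0,-45,0,0,0,0,-45,0,0,0,0,-45,0,0,0,0,-45,0,0,0,0,-45,0,0]'
```

```text
t: 19.28
tool_pos: [0.5096, 0.2413, 0.0914]
orientation: [3.125, 0.317, -0.003]
force: [0.5, -0.2, 0.3]
opening: 0.0003
gripper_force: 0.0
t: 19.78
tool_pos: [0.5115, 0.242, 0.0492]
orientation: [-3.125, -0.317, -0.004]
force: [-0.2, 1.4, -0.8]
opening: 0.0002
gripper_force: 0.0
```

```bash
python3 -m inch '[0.6,0.5,-3,0,0,0.6,0.5,-6,0,0,0.6,0.5,-7,0,0,0.6,0.5,-7,0,0,0.6,0.5,-7,0,0,0.6,0.5,-7,0,0]'; for i in 1 2 3 4 5; do python3 -m inch '[0,0,-1.2,0,0,0,0,-1.2,0,0]' | egrep "tool_pos|force"; done
```

```text
t: 20.28
tool_pos: [0.511, 0.2421, 0.0406]
orientation: [-3.125, -0.317, -0.001]
force: [0.1, 0.5, 1.5]
opening: 0.0005
gripper_force: 0.7
tool_pos: [0.511, 0.2421, 0.0392]
force: [1.1, 0.8, 2.3]
gripper_force: 1.1
tool_pos: [0.511, 0.2421, 0.038]
force: [0.7, -0.1, 3.0]
gripper_force: 1.4
tool_pos: [0.511, 0.2421, 0.0368]
force: [1.4, 0.4, 2.9]
gripper_force: 1.8
tool_pos: [0.511, 0.2421, 0.0362]
force: [-1.2, 0.7, 7.6]
gripper_force: 3.7
tool_pos: [0.5111, 0.2422, 0.036]
force: [-5.7, -2.2, 16.9]
gripper_force: 8.3
```

Force rose like the key spring from z 41 to 36 mm and then hit the stop. So blue was fully in, and key heights read 3 mm higher than nominal. Next are yellow and then green, with the same depth.

```bash
python3 -m inch '[0,0,12,0,0,0,0,25,0,0,25,5,25,0,0,50,10,25,0,0,78.2,15.8,25,0,0,78.2,15.8,25,0,0,78.2,15.8,25,0,0,78.2,15.8,25,0,0,78.2,15.8,25,0,0,78.2,15.8,20,0,0]'; python3 -m inch '[0,0,-5,0,0,0,0,-10,0,0,0,0,-13,0,0,0,0,-16,0,0,0,0,-18,0,0,0,0,-19.5,0,0,0,0,-19.5,0,0,0,0,-19.5,0,0]'; python3 -m inch '[0,0,12,0,0,0,0,25,0,0,-20,-4,25,0,0,-39.1,-8,25,0,0,-39.1,-8,25,0,0,-39.1,-8,25,0,0,-39.1,-8,25,0,0,-39.1,-8,25,0,0,-39.1,-8,20,0,0]';  python3 -m inch '[0,0,-5,0,0,0,0,-10,0,0,0,0,-14,0,0,0,0,-17,0,0,0,0,-19,0,0,0,0,-20.5,0,0,0,0,-20.5,0,0,0,0,-20.5,0,0]'
```

```text
t: 21.95
tool_pos: [0.589, 0.2581, 0.0556]
orientation: [-3.125, -0.317, -0.003]
force: [-0.5, -0.0, 0.9]
opening: 0.0005
gripper_force: 0.0
t: 22.62
tool_pos: [0.5885, 0.2578, 0.0361]
orientation: [3.125, 0.317, -0.002]
force: [-9.3, -3.1, 14.4]
opening: 0.0006
gripper_force: 6.8
t: 23.37
tool_pos: [0.5516, 0.2503, 0.0562]
orientation: [-3.125, -0.316, -0.004]
force: [-0.5, 0.6, 0.5]
opening: 0.0005
gripper_force: 0.0
t: 24.03
tool_pos: [0.5499, 0.2497, 0.0361]
orientation: [3.125, 0.317, -0.001]
force: [-9.4, -5.1, 16.9]
opening: 0.0008
gripper_force: 8.4
```

All three keys reached the same stop. I'll retreat to the earlier viewpoint and check that nothing has changed.

```bash
python3 -m inch '[0,0,20,0,0,0,0,60,0,0,-10,-2,100,0,0,-25,-5,140,0,0,-39.1,-8,166,0,0,-39.1,-8,166,0,0,-39.1,-8,166,0,0,-39.1,-8,166,0,0,-39.1,-8,166,0,0,-39.1,-8,166,0,0]'; python3 -m inch '[0,0,0,0,0,0,0,0,0,0,0,0,0,0,0,0,0,0,0,0]'
python3 - <<'E'
from plant import robot, read_camera
from h import *
s=robot.read_state();r=read_camera("wrist")["image"];A=cv2.imread("pics/w5.png");print(s["t"],s["tool_pos"],s["force"])
for img in(A,r):
    for n,lo,hi,roi in[("red",(0,150,80),(4,255,255),(380,60,480,270)),("red2",(174,150,80),(180,255,255),(380,60,480,270)),("orange",(6,150,80),(20,255,255),(360,60,480,160)),("blue",(100,150,80),(125,255,255),(285,190,360,250)),("green",(40,120,60),(85,255,255),(285,150,360,200)),("yellow",(22,150,120),(35,255,255),(285,100,360,160))]:
        print(n,[(cv2.boundingRect(c),cv2.contourArea(c)) for c in blobs(img,lo,hi,40,roi)[:2]],end=" ")
    print()
E
```

```text
t: 24.87
tool_pos: [0.51, 0.2415, 0.1981]
orientation: [3.125, 0.316, -0.005]
force: [-0.5, -0.2, -0.7]
opening: 0.0005
gripper_force: 0.0
t: 25.2
tool_pos: [0.5108, 0.2418, 0.2]
orientation: [3.125, 0.317, -0.001]
force: [0.5, -0.2, -0.4]
opening: 0.0006
gripper_force: 0.0
25.2 [0.51077356 0.24176811 0.19996868] [ 0.52016969 -0.16454102 -0.40414602]
red [((403, 216, 27, 39), 802.5), ((418, 89, 25, 31), 507.0)] red2 [] orange [((380, 86, 84, 60), 2484.5), ((404, 126, 39, 20), 364.5)] blue [((309, 210, 20, 20), 272.5)] green [((309, 169, 20, 21), 291.5)] yellow [((309, 125, 21, 23), 326.0)] 
red [((403, 218, 28, 39), 804.5), ((418, 92, 25, 31), 492.5)] red2 [] orange [((381, 89, 83, 59), 2439.0), ((405, 128, 38, 20), 396.5)] blue [((310, 212, 19, 20), 268.0)] green [((310, 171, 20, 21), 291.0)] yellow [((309, 128, 21, 21), 323.0)]
```

```bash
python3 -c "
from plant import job
print(job.close_job())"
```

```text
the job is handed in; nothing more can be done
None
```

I've handed the job in: the cassette is latched in the logger base, with the lever flat on its stop and the hoop bar behind the lug. The keys were pressed fully in one at a time (blue, yellow, green) and came back up, at 25 s of the 72 s allowed. I pressed blue twice before yellow. The judge returned no verdict.

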